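Hook the filter frame back into the bench extractor

TASK

Put the loose filter frame back into the open-topped bench extractor: hook its thin tongue under the fixed lip while the frame is tilted, then lower the grip end under control (do not let it drop) until the frame lies flat and fully home on its ledge, and let go. Leave the other loose tools and parts on the bench where they are.

Things in the scene. Friction and masses are not known exactly. Their poses are not given: they have to be found in the camera images.
- frame: Loose filter frame, aluminium around pale pleated paper, about 0.3 kg, lying flat on the bench: 160 (x) by 130 (y) mm. Origin: centre of its underside, z up. Main part 14 mm thick, x = -54 to +80 mm. Along the whole -x edge a thin tongue, 4 mm thick, level with the underside, x = -80 to -54 mm. A black upright grip stands near the +x end.
- tongue (a point): Middle of the tongue's free edge on the frame, halfway up its 4 mm thickness (frame coordinates -80, 0, +2 mm); axes as the frame's.
- grip (a point): Centre of the frame's grip (frame coordinates +35, 0, +34 mm); axes as the frame's. The grip is an upright black plate 10 mm thick (x), 56 mm wide (y), standing 36 mm above the frame's top face, its top 50 mm above the underside. Pinch its broad faces from above, fingers closing along the frame's x.
- extractor: Low grey steel box fixed to the bench, 208 (x) by 178 (y) mm, rims 72 mm high, its -x side towards the robot; origin: centre of its underside, z up. Open on top: a centred well, end walls at x = -84 and +84 mm, side walls at y = -69 and +69 mm, with a ledge all round 58 mm above the bench. A steel lip overhangs the well at -x. An exhaust stub sticks out 12 mm at +x.
- lip (a point): Middle of the lip's free edge, at its underside (extractor coordinates -64, 0, +70 mm); axes as the extractor's. The lip runs the full width, 4 mm thick (top at 74 mm), overhangs the well by 20 mm (x = -84 to -64 mm), with a 12 mm gap above the ledge. The tongue goes in with the frame's +x end raised 9 to 15 degrees; the thick part does not fit under it.
- seat (a point): Where the frame's origin belongs when home: on the ledge, middle of the well (extractor coordinates 0, 0, +58 mm); axes as the extractor's, and the frame's x then points along them. The seated frame has 4 mm of play either way along x and y, and its top is level with the rims. The lip leaves the opening too short to put it in flat.
- screwdriver: Bystander: a screwdriver lying on the bench at the far side, right of the middle. Origin under its middle.
- jar: Bystander: a small amber jar with a black cap, 48 mm across, 60 mm high, at the far side. Origin at the centre of its base.
- mouthpiece: Bystander: a black instrument mouthpiece standing upright, 28 mm across, 78 mm high, to the right. Origin at the centre of its base.
- ferrule: Bystander: a brass ring, 44 mm across, 30 mm high, to the left. Origin at the centre of its base.
- hammer: Bystander: a hammer lying to the right. Origin under its middle.
Things that resemble listed ones, but are neither listed nor needed, are in the scene too. There is more than one size of the frame; the one meant has the size given above.

How it is judged:
By the outcome, as a careful person would: the job done as asked, in the order asked, and still so for the second after the job is handed in, with the robot touching nothing.
It also fails if it takes over 45 s, if anything falls off the work surface, if the arm or the gripper's body presses on something with over 40 N, if the wrist force passes 120 N, or if a joint passes its speed limit or range.

ROBOT

A 6-joint arm with a two-finger parallel gripper is mounted at the origin on the work surface. World frame = base frame: x ahead of the robot, y to its left, z up, the work surface at z = 0. Lengths are in m, angles in rad, forces in N, time in s.
With the tool pointing down it reaches from about 0.15 to 0.775 m from the base axis. Payload 6.1 kg.
Tool frame: the origin (TCP) lies at the very end of the fingers, on their centre line; the grasp point (between the pads) lies 19 mm behind it; z points along the fingers, y is the line along which they close (so a half turn about z gives the same grasp; the last joint's range is limited). The gripper opens to 85 mm and grips with 20 to 120 N. Pads are 22 mm wide; open, the fingers measure 114 mm over their backs; the gripper's body (76 mm by 85 mm) begins 54 mm behind the grasp point. The pads swing forward as they close: fully open they stand 13 mm farther back than shut.
Start: joints at [1.128, 0.126, -0.04, 1.405, 0, 1.571], TCP at [0.225, 0.474, 0.202] pointing down, gripper open.
Joint ranges: [-2.72, 2.72], [-0.95, 1.95], [-1.27, 1.35], [-1.78, 2.02], [-1.46, 1.47], [-3.14, 3.14]. Speed limits (rad/s): [2.39, 2.39, 3.01, 3.14, 3.14, 3.14].

INTERFACE

Orientations are given as a unit quaternion [x, y, z, w].
In Python, from cell import telemetry, eyes, ticket, search_frame, place_of gives the robot as it stands.
- The arm moves only by the tool jog_arm, never from a script. Its argument "rows" is a list that holds one entry, the list of rows, each a list of 5 numbers: the shift along the world's x, y, z in mm, then the turn about the world's z in rad, then the finger opening in mm, from 0 to 85.4. In form: [[[dx, dy, dz, twist, gripper], ...]]. A call has 1 to 20 rows; each row shifts and turns the commanded pose from where the row before left it; what a row does not reach is not made up. A row lasts 1/10 s, in which the tool goes at most 50 mm and 8.59 degrees, less where a joint would pass 70% of its speed; a pose out of reach is approached as far as the arm can. A call is refused whole if a number of a shift passes 50 or a number of a turn 0.15, either way. A call with a gripper value outside its range is refused whole. The fingers move at their own pace and stop on an object; "newtons" is the grip in N (left out, the last holds). Time passes only in rows, so rows that do not move let the fingers close. It gives the time, the measured TCP pose, the force, the opening and the grip force at its end, in the units of the state.
- telemetry.observe(): the state, without advancing time (a new reading comes with each control period).
- eyes.grab_frame(name): name is "scene" or "top"; returns a dict with "img" (400x640x3 uint8, red, green, blue), "z_map" (400x640 float32, m along the optical axis (not along the pixel's ray), 0 where there is no reading), "fx", "fy", "cx", "cy" (pixels), "D" ([k1, k2, p1, p2, k3] as OpenCV has them; the pictures are not rectified), "R" (3x3) and "t" (3): a world point X has camera coordinates R X + t. Camera axes: x right, y down, z forward; pixel columns grow to the right and rows downward; lengths in m; the calibration is good to about 2 mm. A picture is of the moment at which its call begins.
- ticket.job_done(): hands the job in; it is judged then, once.
Trained networks look in a picture, given as the dict that the camera call returned (one of the last four; its "shot" number tells which), for a name from the list of things; names that differ only in an ending like _2 or _b are one class to them, and where a whole thing is asked for, a point or a joint stands for the part that bears it (a point fixed in the world has none). Each returns a list of dicts, best first, with "conf" (0 to 1); they miss things now and then, are a little off and sometimes report something else, mostly with a low value. They report only what shows in the picture. A call takes as long as a camera call. They do not tell look-alikes from the thing itself.
- search_frame(picture, name): "extent" ([left, top, right, bottom] in pixels, round what is visible of it).
- place_of(picture, name): "position" ([column, row] in pixels: a listed point, or the origin of a listed thing).
The state is a dict: "clock": time; "joint_positions": joint angles; "dq": joint speeds; "joint_torque": joint torques, N m; "position": TCP position; "tool_rot": TCP orientation; "force": force on the tool from outside, world axes, zero at the start; "torque": the same for the moment, N m; "width": opening from 0.0 (shut) to 1.0 (fully open); "gripper_force": force on a finger pad.
Only numpy, scipy, OpenCV 4.12 (cv2) and the standard library are available. Lean on these libraries where they do the work, as an engineer would, in place of code of your own. Each camera call takes 0.05 s, during which the arm holds its last target. There are 200 camera calls.

## Working session

There is one attempt and no reset: what is moved stays moved. The work goes in short steps, Python scripts to look and compute and a tool call to move; the robot and the scene stay as the last step left them, time stands still between calls to the robot, and variables do not carry over. Pictures are saved under pics/ and viewed, at most 10 in all, crops included, and the job is handed in when it is done.

Besides the shell and the picture viewer there is one more tool, called after "Call:" in YAML: its name, and indented under it one key for each argument. jog_arm: Moves the arm, as the interface text tells. Its arguments: {"type":"object","properties":{"rows":{"type":"array","items":{"type":"array","items":{"type":"array","items":{"type":"number"}}}},"newtons":{"type":"number"}},"required":["rows"]}

```bash
mkdir -p pics; cat > h.py <<'E'
import numpy as np, cv2
from cell import telemetry, eyes, ticket, search_frame, place_of
def K(p): return np.array([[p["fx"],0,p["cx"]],[0,p["fy"],p["cy"]],[0,0,1.]])
def save(p,n): cv2.imwrite(f"pics/{n}.png",np.ascontiguousarray(p["img"][:,:,::-1]))
def ray(p,uv):
    q=cv2.undistortPoints(np.array(uv,float).reshape(-1,1,2),K(p),np.array(p["D"],float)).reshape(-1,2)
    return np.c_[q,np.ones(len(q))]
def onplane(p,uv,z):
    R=np.array(p["R"]);t=np.array(p["t"]);C=-R.T@t;d=ray(p,uv)@R
    return C+d*((z-C[2])/d[:,2])[:,None]
def cloud(p):
    v,u=np.mgrid[0:400,0:640];uv=np.c_[u.ravel(),v.ravel()]
    Z=p["z_map"].ravel();R=np.array(p["R"]);t=np.array(p["t"])
    X=(ray(p,uv)*Z[:,None]-t)@R;X[Z==0]=np.nan
    return X.reshape(400,640,3)
E
python3 - <<'E'
from h import *
s=telemetry.observe();print(s)
for c in ["top","scene"]:
    p=eyes.grab_frame(c);save(p,c+"0")
    print(c,"cam",-np.array(p["R"]).T@np.array(p["t"]))
    X=cloud(p)
    for n in ["frame","tongue","grip","extractor","lip","seat"]:
        print(n,[(np.round(d["extent"]).tolist(),round(d["conf"],2)) for d in search_frame(p,n)] if n in("frame","extractor") else "")
        for d in place_of(p,n)[:4]:
            u,v=np.round(d["position"]).astype(int);print("  ",u,v,round(d["conf"],2),np.round(X[min(v,399),min(u,639)],3))
E
```

```text
{'clock': 0.0, 'joint_positions': array([ 1.12800752e+00,  1.26404695e-01, -4.06030145e-02,  1.40540616e+00,
       -8.92360394e-06,  1.57078206e+00]), 'dq': array([-0.00185015,  0.00020152, -0.00026554, -0.00014646, -0.00065284,
       -0.0013125 ]), 'joint_torque': array([-4.97328383e-04, -4.35917652e+01,  3.52921915e+01,  1.71496707e-02,
        2.07677647e-05, -2.93760323e-06]), 'position': array([0.22475021, 0.47395789, 0.20131784]), 'tool_rot': array([ 2.19583173e-01,  9.75593448e-01, -7.90011020e-04, -1.73251334e-04]), 'force': array([0.03350884, 0.99154438, 0.4240113 ]), 'torque': array([-0.03362959, -0.04039323,  0.05088226]), 'gripper_force': 0.0, 'width': 1.003067364995468}
top cam [ 0.38873066 -0.10399736  1.3790786 ]
frame [([424.0, 228.0, 498.0, 298.0], 0.93), ([329.0, 186.0, 370.0, 235.0], 0.85), ([351.0, 248.0, 394.0, 296.0], 0.64), ([336.0, 111.0, 345.0, 138.0], 0.38)]
   372 270 0.68 [ 0.296 -0.302  0.007]
   459 259 0.59 [ 0.336 -0.599  0.009]
   350 208 0.57 [ 0.505 -0.227  0.011]
tongue 
   358 255 0.98 [ 0.345 -0.256  0.002]
   435 250 0.77 [ 0.366 -0.518  0.006
[... 445 characters left out ...]
0310121 ]
frame [([100.0, 203.0, 176.0, 246.0], 0.7), ([211.0, 177.0, 252.0, 205.0], 0.61), ([242.0, 202.0, 298.0, 247.0], 0.57)]
   141 229 0.97 [ 0.365 -0.609  0.014]
   269 224 0.95 [ 0.538 -0.244  0.036]
   232 191 0.57 [ 0.302 -0.293  0.008]
tongue 
   174 221 0.82 [ 0.364 -0.508  0.006]
   251 196 0.76 [ 0.35  -0.24   0.002]
   260 208 0.65 [ 0.421 -0.233  0.002]
grip 
   222 185 0.92 [ 0.284 -0.32   0.031]
   274 224 0.88 [ 0.537 -0.227  0.028]
   122 214 0.66 [ 0.328 -0.648  0.064]
extractor [([352.0, 160.0, 417.0, 222.0], 0.79)]
   383 200 0.8 [0.629 0.115 0.073]
lip 
   376 171 0.64 [0.489 0.175 0.072]
seat 
   209 272 0.71 [ 0.634 -0.465  0.024]
   383 184 0.57 [0.533 0.18  0.045]
```

```bash
python3 - <<'E'
import cv2
a=cv2.imread("pics/top0.png");cv2.imwrite("pics/top0c.png",cv2.resize(a[100:310,180:510],None,fx=2.4,fy=2.4,interpolation=cv2.INTER_CUBIC))
E
```

```text
(no output)
```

View pics/top0c.png

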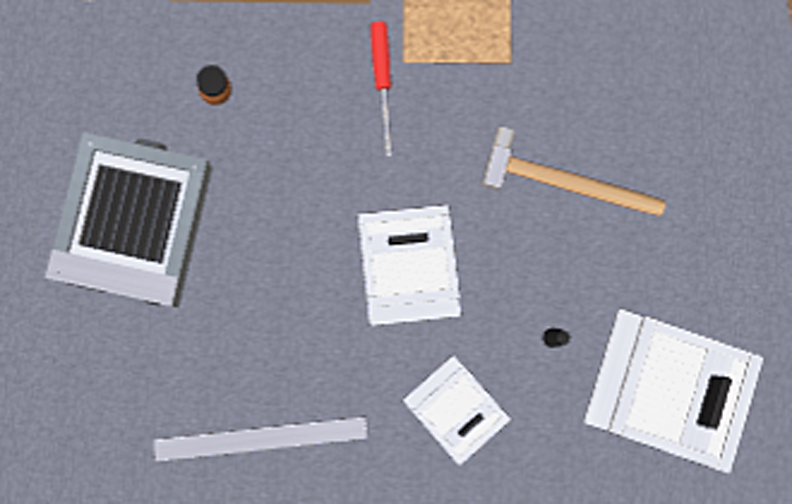

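View pics/scene0.png

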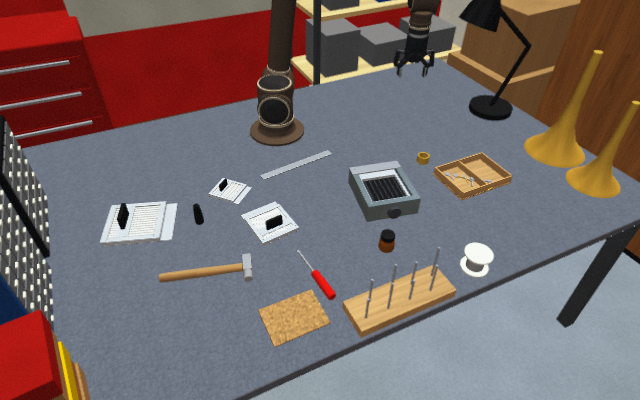

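The frame that matches is the middle one, at crop (410,265). Its tongue-to-grip distance is 109 mm (115 nominal), against 81 and 133 mm for the other two. Its tongue faces the robot. The extractor is at crop (130,215), and its lip also faces the robot. Next I'll fit both poses precisely.

```bash
cat >> h.py <<'E'
def rect(P):
    (c,s,a)=cv2.minAreaRect((P[:,:2]*1000).astype(np.float32));return np.round(c,1),np.round(s,1),round(a,2)
def blob(m,uv):
    n,l=cv2.connectedComponents(m.astype(np.uint8));return l==l[uv[1],uv[0]]
E
python3 - <<'E'
from h import *
p=eyes.grab_frame("top");X=cloud(p);im=p["img"].astype(int);v,u=np.mgrid[0:400,0:640]
# frame: bright pixels, connected
br=im.min(2)
roi=(u>320)&(u<380)&(v>180)&(v<240)
m=blob(roi&(br>165),(350,215))
for z in (.002,.014): print("frame white",z,rect(onplane(p,np.c_[u[m],v[m]],z)),m.sum())
zt=X[...,2]
m2=roi&(zt>.009)&(zt<.022);print("frame top depth",rect(X[m2]),np.median(zt[m2]))
m3=roi&(zt>.035);print("grip",rect(X[m3]),X[m3].mean(0).round(4),np.nanmax(zt[m3]),m3.sum())
roi=(u>190)&(u<275)&(v>145)&(v<240)
m4=roi&(zt>.066)&(zt<.08);print("rim depth",rect(X[m4]),np.median(zt[m4]),m4.sum())
m5=roi&(zt>.0725)&(br>140);m5=roi&(br>140)&(zt>.068);print("lip",rect(X[m5]),np.median(zt[m5]),m5.sum())
m6=roi&(zt>.052)&(zt<.063);print("ledge",rect(X[m6]),np.median(zt[m6]))
m7=(u>300)&(u<330)&(v>240)&(v<280);print("bench z",np.nanmedian(zt[m7]))
E
```

```text
frame white 0.002 (array([ 499.3, -227.8]), array([162.1, 133.7]), 6.66) 1722
frame white 0.014 (array([ 498.4, -226.7]), array([160.7, 132.6]), 6.66) 1722
frame top depth (array([ 501.6, -229.5]), array([153.9, 132.2]), 6.86) 0.0126495918892598
grip (array([ 533. , -223.9]), array([10.3, 54.7]), 6.98) [ 0.5325 -0.2227  0.0486] 0.05598557327380814 58
rim depth (array([553.1, 167. ]), array([181. , 209.1]), 78.14) 0.0722823297567424 1534
lip (array([552.7, 167.4]), array([178.8, 208.2]), 78.14) 0.0727185119614553 1284
ledge (array([556.9, 156.2]), array([161., 219.]), 78.24) 0.0570531862871733
bench z -5.7284670082413726e-05
```

Call:
jog_arm:
  rows:
    - [[17,-39,0,0.031,85],[17,-39,0,0.031,85],[17,-39,0,0.031,85],[17,-39,0,0.031,85],[17,-39,0,0.031,85],[17,-39,0,0.031,85],[17,-39,0,0.031,85],[17,-39,0,0.031,85],[17,-39,0,0.031,85],[17,-39,0,0.031,85],[17,-39,0,0.031,85],[17,-39,0,0.031,85],[17,-39,0,0.031,85],[17,-39,0,0.031,85],[17,-39,0,0.031,85],[17,-39,0,0.031,85],[17,-39,0,0.031,85],[17,-39,0,0.031,85],[0,0,0,0,85],[0,0,0,0,85]]
  newtons: 60

```text
clock: 2.95
position: [0.5308, -0.2283, 0.2013]
tool_rot: [-0.057, 0.998, 0.0, -0.001]
force: [-0.6, -0.4, -0.3]
width: 0.993
gripper_force: 0.0
```

```bash
cat >> h.py <<'E'
from scipy.spatial.transform import Rotation as Ro
def st():
    s=telemetry.observe();y=Ro.from_quat(s["tool_rot"]).as_matrix()
    print("t",round(s["clock"],2),"pos",np.round(s["position"]*1000,1),"yaw_y",np.degrees(np.arctan2(y[1,1],y[0,1])).round(2),"zaxis",y[:,2].round(3),"q",s["joint_positions"].round(2),"F",s["force"].round(1),"T",s["torque"].round(2),"w",round(s["width"]*85.4,1),"gf",round(s["gripper_force"],1));return s
E
python3 -c "from h import *;st()"
```

```text
t 2.95 pos [ 530.8 -228.3  201.3] yaw_y 96.49 zaxis [-0.001  0.001 -1.   ] q [-0.41  0.23  0.08  1.43  0.   -0.52] F [-0.6 -0.4 -0.3] T [ 0.02  0.05 -0.03] w 84.8 gf 0.0
```

Call:
jog_arm:
  rows:
    - [[3,5,-30,0.005,85],[0,0,-40,0,85],[0,0,-40,0,85],[0,0,-30,0,85],[0,0,-20,0,80],[0,0,-15,0,80],[0,0,-6,0,80],[0,0,0,0,80],[0,0,0,0,40],[0,0,0,0,40],[0,0,0,0,40],[0,0,0,0,40],[0,0,0,0,40],[0,0,0,0,40]]
  newtons: 40

```text
clock: 4.35
position: [0.5339, -0.2227, 0.0212]
tool_rot: [-0.06, 0.998, -0.0, 0.0]
force: [0.3, 0.3, -0.3]
width: 0.47
gripper_force: 0.0
```

```bash
python3 -c "from h import *;st()"
```

```text
t 4.35 pos [ 533.9 -222.7   21.2] yaw_y 96.88 zaxis [ 0. -0. -1.] q [-0.4   0.28 -0.25  1.04 -0.   -0.52] F [ 0.3  0.3 -0.3] T [ 0.03 -0.   -0.01] w 40.1 gf 0.0
```

```bash
python3 - <<'E'
from h import *
p=eyes.grab_frame("scene");a=p["img"][100:280,180:360,::-1];q=eyes.grab_frame("top");b=q["img"][140:260,290:410,::-1]
cv2.imwrite("pics/g1.png",np.hstack([cv2.resize(a,(400,400),interpolation=2),cv2.resize(b,(400,400),interpolation=2)]))
E
```

```text
(no output)
```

View pics/g1.png

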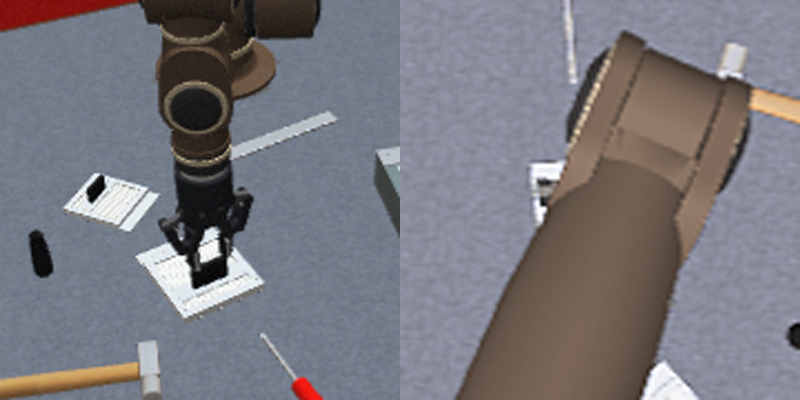

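The fingers appear to stand at the two ends of the grip plate, at about (195,265) and (232,265) in the left half. I'll command them fully closed and see where they stop.

Call:
jog_arm:
  rows:
    - [[0,0,0,0,20],[0,0,0,0,20],[0,0,0,0,20],[0,0,0,0,20]]
  newtons: 40

```text
clock: 4.85
position: [0.5339, -0.2226, 0.0211]
tool_rot: [-0.06, 0.998, 0.0, -0.0]
force: [-0.2, -0.3, -0.5]
width: 0.238
gripper_force: 0.0
```

```bash
python3 - <<'E'
from h import *
st()
p=eyes.grab_frame("scene");a=p["img"][180:260,230:310,::-1]
cv2.imwrite("pics/g2.png",cv2.resize(a,(560,560),interpolation=2))
E
```

```text
t 4.85 pos [ 533.9 -222.6   21.1] yaw_y 96.89 zaxis [-0.  0. -1.] q [-0.4   0.28 -0.25  1.04 -0.   -0.52] F [-0.2 -0.3 -0.5] T [-0.03 -0.01 -0.04] w 20.4 gf 0.0
```

View pics/g2.png

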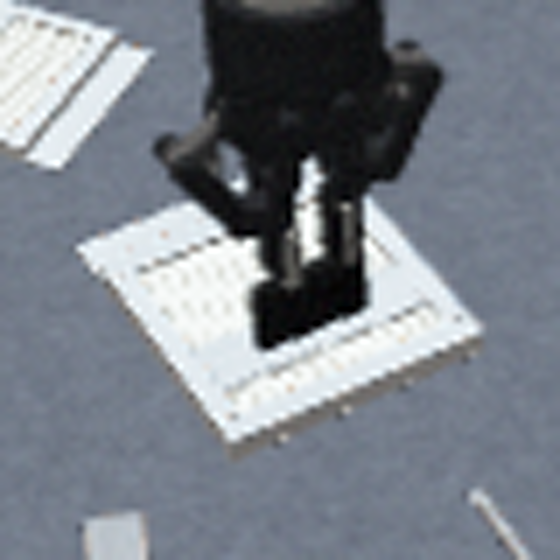

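The picture shows the fingers closing with the plate at crop (310,300) in front of them, and nothing stopped them. The depth map should show where they really are.

```bash
python3 - <<'E'
from h import *
p=eyes.grab_frame("scene");X=cloud(p)*1000
f=np.array([533.5,-223.5]);a=np.radians(6.8);M=np.array([[np.cos(a),np.sin(a)],[-np.sin(a),np.cos(a)]])
L=X.copy();L[...,:2]=(X[...,:2]-f)@M.T
for v in range(208,232,1):
    print(v,[tuple(np.round(L[v,u]).astype(int)) for u in range(266,284,3)])
E
```

```text
208 [(np.int64(-1), np.int64(-25), np.int64(104)), (np.int64(17), np.int64(-23), np.int64(118)), (np.int64(-81), np.int64(33), np.int64(13)), (np.int64(-6), np.int64(8), np.int64(84)), (np.int64(9), np.int64(11), np.int64(95)), (np.int64(10), np.int64(21), np.int64(90))]
209 [(np.int64(4), np.int64(-27), np.int64(105)), (np.int64(10), np.int64(-20), np.int64(106)), (np.int64(-76), np.int64(30), np.int64(14)), (np.int64(-6), np.int64(8), np.int64(80)), (np.int64(8), np.int64(11), np.int64(90)), (np.int64(7), np.int64(22), np.int64(84))]
210 [(np.int64(9), np.int64(-30), np.int64(106)), (np.int64(10), np.int64(-21), np.int64(103)), (np.int64(-77), np.int64(30), np.int64(8)), (np.int64(-9), np.int64(9), np.int64(73)), (np.int64(10), np.int64(10), np.int64(87)), (np.int64(6), np.int64(22), np.int64(78))]
211 [(np.int64(9), np.int64(-30), np.int64(102)), (np.int64(10), np.int64(-21), np.int64(99)), (np.int64(-67), np.int64(26), np.int64(13)), (np.int64(-11), np.int64(9), np.int64(66)), (np.int64(7), np.int64(11), np.int64(80)), (np.int64(6), np.int64(22), np.int64(73))]
212 [(np.int64(10)
[... 4621 characters left out ...]
4(6), np.int64(-14), np.int64(13)), (np.int64(10), np.int64(-5), np.int64(12)), (np.int64(14), np.int64(3), np.int64(10)), (np.int64(21), np.int64(10), np.int64(13))]
230 [(np.int64(5), np.int64(-34), np.int64(18)), (np.int64(5), np.int64(-24), np.int64(13)), (np.int64(8), np.int64(-15), np.int64(11)), (np.int64(11), np.int64(-6), np.int64(9)), (np.int64(16), np.int64(2), np.int64(9)), (np.int64(22), np.int64(10), np.int64(10))]
231 [(np.int64(5), np.int64(-35), np.int64(14)), (np.int64(12), np.int64(-27), np.int64(16)), (np.int64(12), np.int64(-17), np.int64(11)), (np.int64(18), np.int64(-9), np.int64(12)), (np.int64(21), np.int64(0), np.int64(9)), (np.int64(29), np.int64(6), np.int64(14))]
```

The finger fronts (x≈+10) end at z≈52–60. That puts the tips above the plate top, although the reported TCP is z=21. I'll raise the arm and measure the real tip height.

Call:
jog_arm:
  rows:
    - [[0,0,20,0,20],[0,0,30,0,20],[0,0,30,0,20],[0,0,0,0,20]]

```text
clock: 5.35
position: [0.5363, -0.2236, 0.1057]
tool_rot: [-0.06, 0.998, -0.002, 0.003]
force: [0.4, -0.1, -0.2]
width: 0.236
gripper_force: 0.0
```

```bash
python3 - <<'E'
from h import *
st()
p=eyes.grab_frame("scene");X=cloud(p)*1000
f=np.array([533.5,-223.5]);a=np.radians(6.8);M=np.array([[np.cos(a),np.sin(a)],[-np.sin(a),np.cos(a)]])
L=X.copy();L[...,:2]=(X[...,:2]-f)@M.T
v,u=np.mgrid[0:400,0:640]
m=(abs(L[...,0])<25)&(abs(L[...,1])<45)&(L[...,2]>60)&(L[...,2]<150)
for z in range(60,150,6):
    k=m&(L[...,2]>=z)&(L[...,2]<z+6)
    if k.sum(): print(z,k.sum(),"x",L[k][:,0].min().round(),L[k][:,0].max().round(),"y",np.sort(L[k][:,1]).round().astype(int).tolist())
cv2.imwrite("pics/g3.png",cv2.resize(p["img"][170:260,225:315,::-1],(540,540),interpolation=2))
E
```

```text
t 5.35 pos [ 536.3 -223.6  105.7] yaw_y 96.88 zaxis [ 0.007 -0.003 -1.   ] q [-0.4   0.24 -0.11  1.21  0.   -0.52] F [ 0.4 -0.1 -0.2] T [-0.01 -0.02 -0.02] w 20.1 gf 0.0
132 3 x -7.0 10.0 y [-15, 8, 9]
138 15 x -6.0 14.0 y [-23, -19, -19, -18, -17, -16, -12, 6, 8, 8, 8, 9, 13, 16, 18]
144 19 x -6.0 14.0 y [-25, -25, -24, -23, -20, -19, -18, -16, -12, 7, 8, 8, 8, 9, 9, 10, 12, 21, 22]
```

View pics/g3.png

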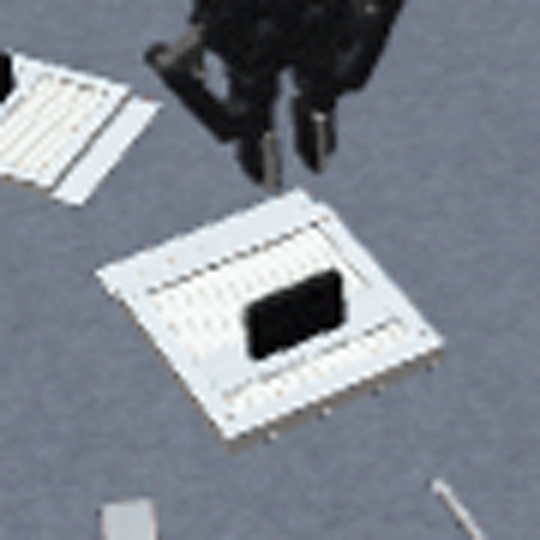

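The open finger tips are really about 30 mm above the reported TCP (tips at z≈133 with TCP at 103, both at crop (270,180)). I'll go down lower, allowing for that.

Call:
jog_arm:
  rows:
    - [[0,0,0,0,70],[0,0,0,0,70],[0,0,0,0,70],[0,0,0,0,70],[0,0,-30,0,70],[0,0,-30,0,70],[0,0,-20,0,70],[0,0,-12,0,70],[0,0,-8,0,70],[0,0,-5,0,70],[0,0,0,0,70],[0,0,0,0,70]]

```text
clock: 6.6
position: [0.5345, -0.2229, -0.0031]
tool_rot: [-0.06, 0.998, -0.0, 0.001]
force: [0.1, 0.7, -0.2]
width: 0.821
gripper_force: 0.0
```

```bash
cat >> h.py <<'E'
def local(p,f=(533.5,-223.5),a=6.8):
    X=cloud(p)*1000;a=np.radians(a);M=np.array([[np.cos(a),np.sin(a)],[-np.sin(a),np.cos(a)]])
    X[...,:2]=(X[...,:2]-np.array(f))@M.T;return X
E
python3 - <<'E'
from h import *
st()
p=eyes.grab_frame("scene");L=local(p)
m=(L[...,0]>6)&(L[...,0]<16)&(abs(L[...,1])<60)&(L[...,2]>17)&(L[...,2]<90)
for z in range(17,90,5):
    k=m&(L[...,2]>=z)&(L[...,2]<z+5)
    if k.sum(): print(z,k.sum(),np.sort(L[k][:,1]).round().astype(int).tolist())
cv2.imwrite("pics/g4.png",cv2.resize(p["img"][180:260,230:310,::-1],(560,560),interpolation=2))
E
```

```text
t 6.6 pos [ 534.5 -222.9   -3.1] yaw_y 96.89 zaxis [ 0.001 -0.    -1.   ] q [-0.4   0.3  -0.28  0.99 -0.   -0.52] F [ 0.1  0.7 -0.2] T [-0.02 -0.02  0.03] w 70.1 gf 0.0
17 7 [-59, -50, -42, 3, 27, 55, 56]
27 2 [16, 19]
32 4 [-43, -24, -13, 16]
37 10 [-41, -40, -36, 10, 17, 33, 36, 38, 39, 40]
42 4 [-44, -39, 37, 45]
47 11 [-50, -49, -45, -43, -40, -40, -8, 31, 34, 39, 40]
52 11 [-48, -43, -43, -38, -38, 33, 35, 36, 38, 41, 46]
57 6 [-47, -42, -42, 35, 37, 40]
62 8 [-50, -46, -42, -40, -37, 34, 40, 46]
67 8 [-40, -37, 34, 35, 38, 39, 41, 42]
72 4 [-40, -36, 41, 45]
77 15 [-51, -50, -49, -48, -46, -43, -41, -38, 35, 38, 44, 47, 50, 55, 59]
82 14 [-47, -46, -39, -35, 34, 36, 37, 38, 38, 41, 45, 47, 48, 59]
87 9 [-59, -44, -44, -42, -33, 41, 53, 53, 55]
```

View pics/g4.png

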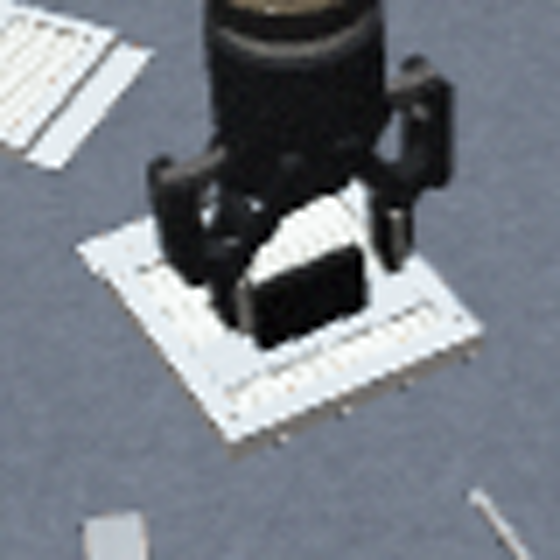

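The fingers now straddle the plate ends, with tips at z≈36 (crop (240,315) and (395,260)). I'll go down 11 mm more and close.

Call:
jog_arm:
  rows:
    - [[0,0,-5,0,70],[0,0,-5,0,70],[0,0,0,0,70],[0,0,0,0,40],[0,0,0,0,40],[0,0,0,0,40],[0,0,0,0,40],[0,0,0,0,40]]
  newtons: 40

```text
clock: 7.45
position: [0.5342, -0.223, -0.0136]
tool_rot: [-0.06, 0.998, -0.0, 0.0]
force: [-1.0, -2.2, 2.1]
width: 0.644
gripper_force: 43.5
```

```bash
python3 -c "from h import *;st()"
```

```text
t 7.45 pos [ 534.2 -223.   -13.6] yaw_y 96.88 zaxis [ 0.    -0.001 -1.   ] q [-0.4   0.31 -0.29  0.97 -0.   -0.52] F [-1.  -2.2  2.1] T [-0.66  0.01  0.14] w 55.0 gf 43.5
```

Call:
jog_arm:
  rows:
    - [[0,0,5,0,40],[0,0,10,0,40],[0,0,15,0,40],[0,0,20,0,40],[0,0,25,0,40],[0,0,25,0,40],[0,0,15,0,40],[0,0,5,0,40],[0,0,0,0,40]]

```text
clock: 8.35
position: [0.5342, -0.2225, 0.1067]
tool_rot: [-0.06, 0.998, -0.0, 0.0]
force: [-0.3, -0.2, -3.3]
width: 0.65
gripper_force: 43.4
```

```bash
cat >> h.py <<'E'
def tilt(p,f,a,zr):
    """white frame points in local axes (grip centre f, yaw a): robust plane fit of main top face -> tilt, height at grip"""
    L=local(p,f,a);w=(p["img"].min(2)>150)
    x,y,z=L[...,0],L[...,1],L[...,2]
    m=w&(x>-85)&(x<44)&(abs(y)<58)&(z>zr[0])&(z<zr[1]);P=L[m]
    P=P[P[:,0]<45]; Q=P
    for _ in range(6):
        A=np.c_[Q[:,:2],np.ones(len(Q))];c=np.linalg.lstsq(A,Q[:,2],rcond=None)[0]
        r=P[:,2]-np.c_[P[:,:2],np.ones(len(P))]@c;Q=P[abs(r)<4]
    print("n",len(P),len(Q),"pitch(+x up)",np.degrees(np.arctan(c[0])).round(2),"roll",np.degrees(np.arctan(c[1])).round(2),"ztop@grip",c[2].round(1),"rms",r[abs(r)<4].std().round(2),"xr",Q[:,0].min().round(1),Q[:,0].max().round(1))
    return L,m
E
python3 - <<'E'
from h import *
s=st()
p=eyes.grab_frame("scene");tilt(p,(533.5,-223.5),6.8,(50,200))
cv2.imwrite("pics/g5.png",cv2.resize(p["img"][150:250,220:320,::-1],(560,560),interpolation=2))
E
```

```text
t 8.35 pos [ 534.2 -222.5  106.7] yaw_y 96.89 zaxis [ 0.001  0.    -1.   ] q [-0.39  0.24 -0.11  1.22  0.   -0.52] F [-0.3 -0.2 -3.3] T [ 0.01 -0.09  0.05] w 55.5 gf 43.4
n 604 546 pitch(+x up) 1.37 roll -0.21 ztop@grip 133.6 rms 1.85 xr -84.8 43.9
```

View pics/g5.png

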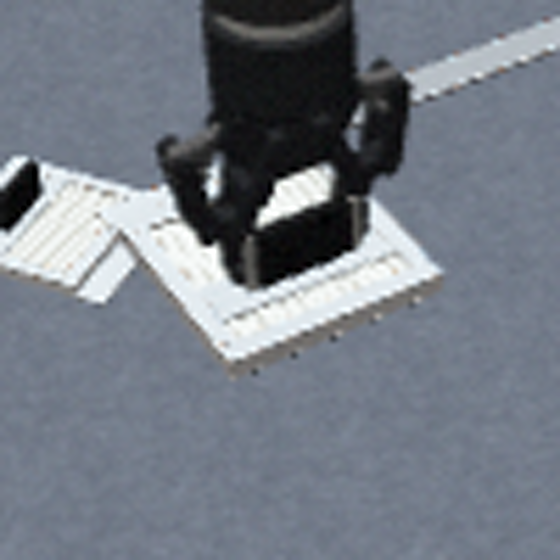

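Held flat (pitch 1.4°, weight 3.3 N). The tool cannot tilt, but the frame can pivot in this pinch about y. So I'll press its +x end on the extractor's near rim edge to set the tilt.

Call:
jog_arm:
  rows:
    - [[-4,15,0,-0.02,40],[-8,29,0,-0.022,40],[-9,31,0,-0.022,40],[-9,31,0,-0.022,40],[-9,31,0,-0.022,40],[-9,31,0,-0.022,40],[-9,31,0,-0.022,40],[-9,31,0,-0.022,40],[-9,31,0,-0.022,40],[-9,31,0,-0.022,40],[-9,31,0,-0.022,40],[-9,31,0,-0.022,40],[-9,31,0,-0.022,40],[-9,31,0,-0.022,40],[-4,15,-15,-0.022,40],[-1,5,-15,0,40],[0,0,-10,0,40],[0,0,0,0,40],[0,0,0,0,40]]

```text
clock: 10.3
position: [0.4087, 0.2127, 0.0658]
tool_rot: [0.104, 0.995, -0.0, -0.0]
force: [-0.1, 0.4, -3.1]
width: 0.645
gripper_force: 43.7
```

```bash
cat >> h.py <<'E'
E0=np.array([553.,167.])
def ext(xy,a=-11.9):
    a=np.radians(a);return np.array([[np.cos(a),np.sin(a)],[-np.sin(a),np.cos(a)]])@(np.array(xy)-E0)
def chk(zr):
    s=st();xy=s["position"][:2]*1000;print("grip in ext",ext(xy).round(1))
    R=Ro.from_quat(s["tool_rot"]).as_matrix();a=np.degrees(np.arctan2(R[1,1],R[0,1]))-90
    for n in("scene","top"):
        p=eyes.grab_frame(n);print(n,end=" ");tilt(p,xy,a,zr)
    return s
E
python3 - <<'E'
from h import *
chk((40,130))
E
```

```text
t 10.3 pos [408.7 212.7  65.8] yaw_y 78.06 zaxis [-0.001 -0.001 -1.   ] q [ 0.48  0.04 -0.43  1.1  -0.    0.69] F [-0.1  0.4 -3.1] T [-0.01 -0.16  0.03] w 55.1 gf 43.7
grip in ext [-150.6   15. ]
scene n 381 334 pitch(+x up) 1.01 roll 0.24 ztop@grip 92.6 rms 1.99 xr -84.8 42.8
top n 797 642 pitch(+x up) 0.38 roll -0.15 ztop@grip 91.8 rms 2.0 xr -85.0 44.0
```

Call:
jog_arm:
  rows:
    - [[5,-17,0,0,40],[0,0,-3,0,40],[0,0,-3,0,40],[0,0,-2,0,40],[0,0,-2,0,40],[0,0,-2,0,40],[0,0,0,0,40]]

```text
clock: 11.1
position: [0.4119, 0.1969, 0.0557]
tool_rot: [0.103, 0.995, 0.001, -0.001]
force: [-13.3, -1.3, 15.0]
width: 0.649
gripper_force: 47.2
```

```bash
python3 - <<'E'
from h import *
chk((30,120))
E
```

```text
t 11.1 pos [411.9 196.9  55.7] yaw_y 78.14 zaxis [-0.002  0.002 -1.   ] q [ 0.44  0.04 -0.46  1.07  0.    0.65] F [-13.3  -1.3  15. ] T [-0.35  2.15 -0.06] w 55.4 gf 47.2
grip in ext [-144.2    0.2]
scene n 331 289 pitch(+x up) 5.85 roll 0.6 ztop@grip 83.6 rms 1.85 xr -84.0 43.9
top n 738 621 pitch(+x up) 6.06 roll -0.74 ztop@grip 81.5 rms 2.09 xr -84.9 43.9
```

Call:
jog_arm:
  rows:
    - [[0,0,5,0,40],[6,-1,0,0,40],[0,0,-4,0,40],[0,0,-3,0,40],[0,0,-2,0,40],[0,0,-2,0,40],[0,0,0,0,40]]
  newtons: 25

```text
clock: 11.9
position: [0.4184, 0.1967, 0.0497]
tool_rot: [0.103, 0.995, 0.002, -0.001]
force: [-14.1, 3.3, 18.0]
width: 0.649
gripper_force: 49.5
```

```bash
python3 - <<'E'
from h import *
chk((20,120))
E
```

```text
t 11.9 pos [418.4 196.7  49.7] yaw_y 78.14 zaxis [-0.002  0.004 -1.   ] q [ 0.44  0.06 -0.46  1.06  0.    0.64] F [-14.1   3.3  18. ] T [ 0.3   2.42 -0.1 ] w 55.5 gf 49.5
grip in ext [-137.8    1.3]
scene n 230 217 pitch(+x up) 14.79 roll 0.23 ztop@grip 78.6 rms 1.71 xr -83.6 43.8
top n 714 577 pitch(+x up) 14.98 roll -0.07 ztop@grip 77.4 rms 2.11 xr -83.4 44.0
```

Call:
jog_arm:
  rows:
    - [[0,0,6,0,40],[0,0,14,0,40],[0,0,20,0,40],[0,0,20,0,40],[0,0,10,0,40],[0,0,0,0,40],[0,0,0,0,40]]
  newtons: 40

```text
clock: 12.7
position: [0.4198, 0.1952, 0.1171]
tool_rot: [0.104, 0.995, -0.0, -0.0]
force: [0.3, 0.7, -3.9]
width: 0.647
gripper_force: 47.1
```

```bash
python3 - <<'E'
from h import *
s=chk((70,190))
xy=s["position"][:2]*1000
for n in("scene","top"):
    p=eyes.grab_frame(n);L=local(p,xy,-11.9);br=p["img"].min(2)
    m=(br>150)&(abs(L[...,1])<50)&(L[...,0]>-140)&(L[...,0]<-20)&(L[...,2]>60)&(L[...,2]<150)
    P=L[m];h=[(int(x),np.median(P[(P[:,0]>=x)&(P[:,0]<x+5)][:,2]).round(1)) for x in range(-130,-15,5) if ((P[:,0]>=x)&(P[:,0]<x+5)).sum()>3]
    print(n,h,P[:,0].min())
E
```

```text
t 12.7 pos [419.8 195.2 117.1] yaw_y 78.09 zaxis [-0.001 -0.    -1.   ] q [ 0.44  0.02 -0.34  1.21 -0.    0.64] F [ 0.3  0.7 -3.9] T [-0.06 -0.06  0.04] w 55.3 gf 47.1
grip in ext [-1.361e+02  1.000e-01]
scene n 304 227 pitch(+x up) 14.27 roll -0.01 ztop@grip 146.1 rms 1.69 xr -82.9 43.7
top n 842 708 pitch(+x up) 14.14 roll -0.66 ztop@grip 144.2 rms 2.05 xr -84.2 43.9
scene [(-75, np.float64(129.4)), (-70, np.float64(128.1)), (-65, np.float64(127.9)), (-60, np.float64(128.6)), (-45, np.float64(134.0)), (-35, np.float64(137.3)), (-25, np.float64(139.8))] -85.42839347631904
top [(-110, np.float64(108.4)), (-105, np.float64(109.7)), (-100, np.float64(111.5)), (-95, np.float64(113.5)), (-90, np.float64(113.9)), (-85, np.float64(124.7)), (-80, np.float64(126.3)), (-75, np.float64(128.0)), (-70, np.float64(126.6)), (-65, np.float64(127.7)), (-60, np.float64(129.6)), (-55, np.float64(130.1)), (-50, np.float64(130.6)), (-45, np.float64(132.4)), (-40, np.float64(133.9)), (-35, np.float64(135.0)), (-30, np.float64(137.0)), (-25, np.float64(137.9))] -107.71639298220161
```

Free-hanging tilt is about 13.5° and stable. With the tip measured at about 106 mm behind the grip, I'll carry it over the well and stop above it to check.

Call:
jog_arm:
  rows:
    - [[10,-2,0,0,40],[18,-4,0,0,40],[22,-5,0,0,40],[22,-5,0,0,40],[22,-5,0,0,40],[22,-4,0,0,40],[22,-4,0,0,40],[22,-4,0,0,40],[14,-3,0,0,40],[8,-2,-5,0,40],[0,0,-10,0,40],[0,0,0,0,40],[0,0,0,0,40]]

```text
clock: 14.2
position: [0.6009, 0.1573, 0.1023]
tool_rot: [0.104, 0.995, -0.0, -0.001]
force: [0.1, 0.6, -4.9]
width: 0.643
gripper_force: 46.9
```

```bash
python3 - <<'E'
from h import *
s=chk((76,190))
p=eyes.grab_frame("top");L=local(p,E0,-11.9);g=p["img"].min(2)
for y0 in (-35,0,35):
    m=(abs(L[...,1]-y0)<9)&(L[...,0]>-110)&(L[...,0]<-20);P=L[m];b=g[m]
    o=np.argsort(P[:,0]);P=P[o];b=b[o]
    print(y0,[(int(x),int(np.median(P[k][:,2])),int(np.median(b[k]))) for x in range(-110,-15,3) for k in [(P[:,0]>=x)&(P[:,0]<x+3)] if k.sum()>2])
# frame y extent & extractor y extent on the rims
for nm,m in (("frame",(L[...,2]>100)&(g>150)&(L[...,0]>-30)&(L[...,0]<35)),("rim",(L[...,2]>68)&(L[...,2]<76)&(L[...,0]<-66)&(L[...,0]>-100))):
    y=L[m][:,1];print(nm,np.percentile(y,[.5,99.5]).round(1))
a=p["img"][130:250,180:300,::-1];q=eyes.grab_frame("scene");b=q["img"][120:240,320:440,::-1]
cv2.imwrite("pics/g6.png",np.hstack([cv2.resize(a,(400,400),interpolation=2),cv2.resize(b,(400,400),interpolation=2)]))
E
```

```text
t 14.2 pos [600.9 157.3 102.3] yaw_y 78.11 zaxis [-0.002 -0.    -1.   ] q [ 0.26  0.32 -0.01  1.24  0.    0.46] F [ 0.1  0.6 -4.9] T [-0.   -0.05  0.02] w 54.9 gf 46.9
grip in ext [48.9  0.3]
scene n 334 315 pitch(+x up) 14.14 roll 0.3 ztop@grip 131.3 rms 1.78 xr -83.6 43.9
top n 733 593 pitch(+x up) 14.64 roll -1.78 ztop@grip 129.5 rms 1.97 xr -84.8 43.9
-35 [(-110, 632, 89), (-107, 634, 89), (-104, 634, 91), (-101, 634, 91), (-98, 635, 92), (-95, 638, 92), (-92, 637, 92), (-89, 635, 92), (-86, 637, 93), (-83, 637, 93), (-80, 636, 92), (-77, 638, 93), (-74, 638, 93), (-71, 640, 93), (-68, 637, 94), (-65, 639, 93), (-62, 638, 92), (-59, 638, 93), (-56, 636, 93), (-53, 637, 92), (-50, 636, 92), (-47, 636, 93), (-44, 636, 92), (-41, 636, 92), (-38, 635, 92), (-35, 634, 92), (-32, 634, 91), (-29, 634, 92), (-26, 633, 91), (-23, 632, 90)]
0 [(-62, 336, 152), (-59, 57, 233), (-56, 354, 156), (-53, 596, 93), (-50, 601, 85), (-47, 607, 83), (-44, 610, 83), (-41, 614, 87), (-38, 615, 89), (-35, 618, 90), (-32, 620, 94), (-29, 621, 96), (-26, 621, 98), (-23, 622, 101)]
35 []
frame [-1062.7    32.6]
rim [-1072.5   731.2]
```

View pics/g6.png

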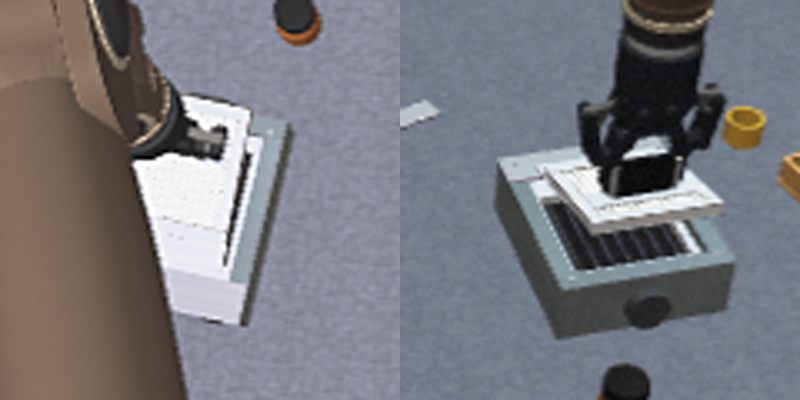

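The top half shows the tongue edge just ahead of the lip, near (235,265), with the frame inside the side walls. I'll check y alignment from one camera.

```bash
python3 - <<'E'
from h import *
for n in("top","scene"):
    p=eyes.grab_frame(n);L=local(p,E0,-11.9);g=p["img"].min(2);x,y,z=L[...,0],L[...,1],L[...,2]
    w=(abs(x)<110)&(abs(y)<100)
    f=w&(g>150)&(z>80)&(z<150)&(x>-45)&(x<70); 
    print(n,"frame y",np.percentile(L[f][:,1],[.5,1,99,99.5]).round(1),"x",np.percentile(L[w&(g>150)&(z>78)&(z<150)][:,0],[.3,99.7]).round(1))
    r=w&(z>68)&(z<76)
    print("  lip/rim y",np.percentile(L[r][:,1],[.5,99.5]).round(1),"x",np.percentile(L[r][:,0],[.5,99.5]).round(1))
    t=w&(g>130)&(x<-30)&(z>75)&(z<105)
    print("  tongue pts",[(int(a),L[t&(x>=a)&(x<a+4)][:,2].mean().round(1)) for a in range(-70,-30,4) if (t&(x>=a)&(x<a+4)).sum()>2])
E
```

```text
top frame y [-63.5 -63.4  29.8  32.2] x [-97.2  95.4]
  lip/rim y [-89.4  -8. ] x [-103.9  102.9]
  tongue pts [(-70, np.float64(76.9)), (-66, np.float64(76.6)), (-58, np.float64(95.5)), (-54, np.float64(97.3)), (-50, np.float64(98.4)), (-46, np.float64(98.6)), (-42, np.float64(98.8)), (-38, np.float64(100.8)), (-34, np.float64(102.1))]
scene frame y [-67.8 -66.9  60.9  61.4] x [-83.8  98.5]
  lip/rim y [-92.5  85.3] x [-106.2  105.9]
  tongue pts [(-70, np.float64(76.0)), (-62, np.float64(90.3)), (-58, np.float64(97.4)), (-54, np.float64(97.7))]
```

Call:
jog_arm:
  rows:
    - [[3,-1,0,0,40],[0,0,-6,0,40],[0,0,-8,0,40],[0,0,-6,0,40],[0,0,-5,0,40],[0,0,-4,0,40],[0,0,0,0,40],[0,0,0,0,40]]

```text
clock: 15.3
position: [0.6049, 0.1563, 0.0741]
tool_rot: [0.104, 0.995, -0.0, -0.0]
force: [0.5, -0.0, -4.4]
width: 0.648
gripper_force: 47.0
```

```bash
python3 - <<'E'
from h import *
chk((60,150))
p=eyes.grab_frame("top");L=local(p,E0,-11.9);g=p["img"].min(2);x,y,z=L[...,0],L[...,1],L[...,2]
t=(abs(y)<70)&(g>130)&(x<-30)&(x>-100)
print([(int(a),np.median(L[t&(x>=a)&(x<a+3)][:,2]).round(1)) for a in range(-76,-30,3) if (t&(x>=a)&(x<a+3)).sum()>2])
E
```

```text
t 15.3 pos [604.9 156.3  74.1] yaw_y 78.09 zaxis [-0. -0. -1.] q [ 0.25  0.34 -0.05  1.18  0.    0.46] F [ 0.5 -0.  -4.4] T [-0.06 -0.08 -0.03] w 55.4 gf 47.0
grip in ext [53.   0.3]
scene n 363 329 pitch(+x up) 14.24 roll 0.53 ztop@grip 103.3 rms 1.81 xr -83.2 43.9
top n 688 540 pitch(+x up) 14.93 roll -1.33 ztop@grip 101.1 rms 2.05 xr -84.4 44.0
[(-76, np.float64(72.6)), (-73, np.float64(75.5)), (-70, np.float64(73.3)), (-67, np.float64(73.3)), (-64, np.float64(58.6)), (-61, np.float64(55.9)), (-58, np.float64(57.9)), (-55, np.float64(60.2)), (-52, np.float64(66.5)), (-49, np.float64(68.6)), (-46, np.float64(69.6)), (-43, np.float64(70.6)), (-40, np.float64(69.7)), (-37, np.float64(71.1)), (-34, np.float64(71.2)), (-31, np.float64(72.0))]
```

The tip is at ext x≈-54 with its top at z≈66, and nothing is touching. I'll lower 3 mm and slide 23 mm under the lip.

Call:
jog_arm:
  rows:
    - [[0,0,-3,0,40],[-2,0.4,0,0,40],[-4,0.8,0,0,40],[-4,0.8,0,0,40],[-4,0.9,0,0,40],[-4,0.9,0,0,40],[-3,0.6,0,0,40],[-1.5,0.3,0,0,40],[0,0,0,0,40]]

```text
clock: 16.35
position: [0.5822, 0.1611, 0.0712]
tool_rot: [0.104, 0.995, 0.0, 0.0]
force: [0.1, 0.2, -4.0]
width: 0.646
gripper_force: 47.0
```

```bash
cat >> h.py <<'E'
def prof():
    p=eyes.grab_frame("top");L=local(p,E0,-11.9);g=p["img"].min(2);x,y,z=L[...,0],L[...,1],L[...,2]
    t=(abs(y)<70)&(g>130)&(x<110)&(x>-100)&(z<140)
    print([(int(a),np.median(L[t&(x>=a)&(x<a+5)][:,2]).round(1)) for a in range(-76,105,5) if (t&(x>=a)&(x<a+5)).sum()>2])
E
python3 - <<'E'
from h import *
chk((60,150));prof()
E
```

```text
t 16.35 pos [582.2 161.1  71.2] yaw_y 78.1 zaxis [ 0.  0. -1.] q [ 0.27  0.3  -0.11  1.16 -0.    0.48] F [ 0.1  0.2 -4. ] T [ 0.01 -0.08 -0.01] w 55.2 gf 47.0
grip in ext [29.8  0.3]
scene n 329 318 pitch(+x up) 14.23 roll 0.39 ztop@grip 100.2 rms 1.79 xr -84.0 43.9
top n 707 580 pitch(+x up) 14.53 roll -1.47 ztop@grip 98.2 rms 2.04 xr -83.9 43.9
[(-76, np.float64(72.6)), (-71, np.float64(72.7)), (-66, np.float64(67.8)), (-61, np.float64(67.9)), (-56, np.float64(72.5)), (-51, np.float64(80.5)), (-46, np.float64(81.6)), (-41, np.float64(81.3)), (-36, np.float64(82.3)), (-31, np.float64(83.2)), (-26, np.float64(84.6)), (-21, np.float64(85.5)), (-16, np.float64(86.9)), (-11, np.float64(86.8)), (-6, np.float64(89.8)), (-1, np.float64(90.2)), (4, np.float64(91.7)), (9, np.float64(92.3)), (14, np.float64(93.3)), (19, np.float64(96.7)), (24, np.float64(97.9)), (29, np.float64(98.6)), (34, np.float64(101.0)), (39, np.float64(102.0)), (44, np.float64(103.0)), (49, np.float64(102.7)), (54, np.float64(104.3)), (59, np.float64(105.8)), (64, np.float64(109.0)), (69, np.float64(110.5)), (74, np.float64(111.2)), (79, np.float64(58.3)), (84, np.float64(71.8)), (89, np.float64(71.0)), (94, np.float64(71.3)), (99, np.float64(71.0))]
```

The tongue is 13 mm under the lip, with the step at ext x≈-52 and no contact force. I'll lower along the arc in two halves.

Call:
jog_arm:
  rows:
    - [[0,0,-1.5,0,40],[0.9,-0.2,-1.8,0,40],[0.9,-0.2,-1.8,0,40],[0.9,-0.2,-1.9,0,40],[0.9,-0.2,-1.9,0,40],[0.9,-0.2,-1.9,0,40],[0.9,-0.2,-1.9,0,40],[0,0,0,0,40]]
  newtons: 25

```text
clock: 17.3
position: [0.5886, 0.1597, 0.0584]
tool_rot: [0.104, 0.995, -0.0, 0.001]
force: [1.7, -0.3, 1.4]
width: 0.647
gripper_force: 48.1
```

```bash
python3 - <<'E'
from h import *
chk((60,150));prof()
E
```

```text
t 17.3 pos [588.6 159.7  58.4] yaw_y 78.08 zaxis [ 0.001 -0.    -1.   ] q [ 0.27  0.32 -0.11  1.14 -0.    0.47] F [ 1.7 -0.3  1.4] T [-0.15 -0.07  0.  ] w 55.3 gf 48.1
grip in ext [36.3  0.2]
scene n 400 363 pitch(+x up) 8.96 roll 0.69 ztop@grip 88.0 rms 1.85 xr -84.1 43.8
top n 664 531 pitch(+x up) 8.98 roll -1.09 ztop@grip 85.6 rms 1.94 xr -84.2 43.9
[(-76, np.float64(72.3)), (-71, np.float64(74.6)), (-66, np.float64(65.0)), (-61, np.float64(64.1)), (-56, np.float64(65.1)), (-51, np.float64(75.3)), (-46, np.float64(75.1)), (-41, np.float64(75.8)), (-36, np.float64(75.0)), (-31, np.float64(74.3)), (-26, np.float64(75.3)), (-21, np.float64(76.9)), (-16, np.float64(78.9)), (-11, np.float64(78.0)), (-6, np.float64(79.6)), (-1, np.float64(79.6)), (4, np.float64(80.9)), (9, np.float64(81.7)), (14, np.float64(82.1)), (19, np.float64(84.0)), (24, np.float64(85.3)), (29, np.float64(86.2)), (34, np.float64(85.0)), (39, np.float64(88.1)), (44, np.float64(88.9)), (49, np.float64(88.2)), (54, np.float64(86.6)), (59, np.float64(89.5)), (64, np.float64(91.2)), (69, np.float64(92.1)), (74, np.float64(92.9)), (79, np.float64(93.6)), (84, np.float64(71.7)), (89, np.float64(71.7)), (94, np.float64(72.0)), (99, np.float64(71.6))]
```

Call:
jog_arm:
  rows:
    - [[0.7,-0.1,-1.8,0,40],[0.7,-0.1,-1.8,0,40],[0.7,-0.2,-1.8,0,40],[0.7,-0.1,-1.8,0,40],[0.6,-0.1,-1.8,0,40],[0.6,-0.1,-1.8,0,40],[0.5,-0.1,-1.5,0,40],[0,0,0,0,40]]

```text
clock: 18.25
position: [0.5926, 0.1592, 0.046]
tool_rot: [0.104, 0.995, 0.0, 0.0]
force: [4.8, -0.7, 3.9]
width: 0.648
gripper_force: 48.9
```

```bash
python3 - <<'E'
from h import *
chk((60,150));prof()
E
```

```text
t 18.25 pos [592.6 159.2  46. ] yaw_y 78.09 zaxis [ 0.  0. -1.] q [ 0.26  0.33 -0.12  1.11  0.    0.47] F [ 4.8 -0.7  3.9] T [-0.05 -0.31 -0.02] w 55.3 gf 48.9
grip in ext [40.4  0.5]
scene n 452 396 pitch(+x up) 3.36 roll -0.04 ztop@grip 75.4 rms 1.88 xr -82.5 43.1
top n 631 518 pitch(+x up) 3.47 roll -1.5 ztop@grip 73.7 rms 2.01 xr -84.7 43.1
[(-76, np.float64(73.6)), (-71, np.float64(73.7)), (-66, np.float64(64.3)), (-61, np.float64(63.0)), (-56, np.float64(62.9)), (-51, np.float64(72.0)), (-46, np.float64(72.7)), (-41, np.float64(73.0)), (-36, np.float64(70.1)), (-31, np.float64(70.4)), (-26, np.float64(70.2)), (-21, np.float64(71.0)), (-16, np.float64(71.3)), (-11, np.float64(71.0)), (-6, np.float64(70.3)), (-1, np.float64(71.0)), (4, np.float64(71.5)), (9, np.float64(71.0)), (14, np.float64(72.3)), (19, np.float64(71.7)), (24, np.float64(73.5)), (29, np.float64(75.3)), (34, np.float64(73.1)), (39, np.float64(74.9)), (44, np.float64(74.4)), (49, np.float64(73.4)), (54, np.float64(73.4)), (59, np.float64(73.7)), (64, np.float64(75.0)), (69, np.float64(75.5)), (74, np.float64(78.0)), (79, np.float64(76.6)), (84, np.float64(71.7)), (89, np.float64(71.3)), (94, np.float64(71.7)), (99, np.float64(70.8))]
```

Call:
jog_arm:
  rows:
    - [[0.8,-0.2,-1.2,0,40],[0.8,-0.2,-1.2,0,40],[0.6,-0.1,-1,0,40],[0,0,-1,0,40],[0,0,0,0,40]]

```text
clock: 18.9
position: [0.594, 0.1587, 0.0416]
tool_rot: [0.104, 0.995, 0.0, -0.001]
force: [1.1, 0.7, 4.2]
width: 0.645
gripper_force: 49.3
```

```bash
python3 - <<'E'
from h import *
chk((60,150));prof()
E
```

```text
t 18.9 pos [594.  158.7  41.6] yaw_y 78.11 zaxis [-0.001  0.    -1.   ] q [ 0.26  0.34 -0.13  1.11  0.    0.47] F [1.1 0.7 4.2] T [ 0.23  0.42 -0.04] w 55.1 gf 49.3
grip in ext [41.8  0.3]
scene n 469 407 pitch(+x up) 1.31 roll 0.1 ztop@grip 71.3 rms 1.92 xr -84.8 43.0
top n 609 489 pitch(+x up) 1.25 roll -1.71 ztop@grip 69.3 rms 2.11 xr -84.7 41.7
[(-76, np.float64(74.6)), (-71, np.float64(73.3)), (-66, np.float64(63.4)), (-61, np.float64(60.7)), (-56, np.float64(62.3)), (-51, np.float64(70.6)), (-46, np.float64(71.3)), (-41, np.float64(72.7)), (-36, np.float64(67.7)), (-31, np.float64(69.3)), (-26, np.float64(67.8)), (-21, np.float64(67.8)), (-16, np.float64(69.1)), (-11, np.float64(67.9)), (-6, np.float64(70.6)), (-1, np.float64(68.0)), (4, np.float64(69.0)), (9, np.float64(68.7)), (14, np.float64(68.7)), (19, np.float64(68.5)), (24, np.float64(71.3)), (29, np.float64(70.5)), (34, np.float64(71.8)), (39, np.float64(70.5)), (44, np.float64(67.2)), (49, np.float64(70.7)), (54, np.float64(70.4)), (59, np.float64(70.2)), (64, np.float64(68.1)), (69, np.float64(71.0)), (74, np.float64(71.6)), (79, np.float64(70.4)), (84, np.float64(72.0)), (89, np.float64(71.4)), (94, np.float64(71.3)), (99, np.float64(70.8))]
```

Nearly flat, since the resting baseline also read about 1°. I'll press lightly to confirm it is home.

Call:
jog_arm:
  rows:
    - [[0,0,-0.7,0,40],[0,0,-0.7,0,40],[0,0,-0.4,0,40],[0,0,0,0,40]]

```text
clock: 19.45
position: [0.594, 0.1588, 0.0416]
tool_rot: [0.104, 0.995, 0.0, 0.0]
force: [-4.2, 0.1, 15.2]
width: 0.647
gripper_force: 50.4
```

```bash
python3 - <<'E'
from h import *
chk((60,150))
E
```

```text
t 19.45 pos [594.  158.8  41.6] yaw_y 78.11 zaxis [ 0.     0.001 -1.   ] q [ 0.26  0.34 -0.13  1.11  0.    0.47] F [-4.2  0.1 15.2] T [-0.04  1.63 -0.09] w 55.3 gf 50.4
grip in ext [41.9  0.4]
scene n 465 408 pitch(+x up) 1.06 roll -0.03 ztop@grip 71.5 rms 1.92 xr -83.5 43.2
top n 615 492 pitch(+x up) 1.35 roll -0.78 ztop@grip 69.5 rms 2.01 xr -85.0 41.5
```

The arm meets a hard stop: 15 N with no further travel. I'll unload, open and rise.

Call:
jog_arm:
  rows:
    - [[0,0,1.3,0,40],[0,0,0,0,60],[0,0,0,0,72],[0,0,0,0,78],[0,0,0,0,78],[0,0,5,0,78],[0,0,15,0,78],[0,0,30,0,78],[0,0,40,0,78],[-20,5,30,0,78],[-40,10,20,0,78],[-45,20,0,0,78],[-45,30,0,0,78],[-45,40,0,0,78],[-40,45,0,0,78],[-20,45,0,0,78],[-10,30,0,0,78],[0,0,0,0,78]]

```text
clock: 21.35
position: [0.3459, 0.37, 0.1814]
tool_rot: [0.101, 0.995, 0.001, 0.0]
force: [-0.0, -0.9, -0.1]
width: 0.915
gripper_force: 0.0
```

```bash
python3 - <<'E'
from h import *
st();prof()
p=eyes.grab_frame("top");L=local(p,E0,-11.9);g=p["img"].min(2);x,y,z=L[...,0],L[...,1],L[...,2]
m=(g>140)&(z>62)&(z<80)&(x>-48)&(x<95)&(abs(y)<80);P=L[m];Q=P
for _ in range(4):
    c=np.linalg.lstsq(np.c_[Q[:,:2],np.ones(len(Q))],Q[:,2],rcond=None)[0];Q=P[abs(P[:,2]-np.c_[P[:,:2],np.ones(len(P))]@c)<4]
print("pitch,roll",np.degrees(c[:2]).round(2),"z0",c[2].round(1),"x",P[:,0].max().round(1),"y",np.percentile(P[:,1],[.5,99.5]).round(1))
k=(abs(x)<110)&(abs(y)<85);gr=k&(z>95)&(z<125);print("grip",L[gr].mean(0).round(1),gr.sum())
q=eyes.grab_frame("scene")
cv2.imwrite("pics/g7.png",np.hstack([cv2.resize(p["img"][140:240,185:285,::-1],(400,400),interpolation=2),cv2.resize(q["img"][130:230,335:435,::-1],(400,400),interpolation=2)]))
E
```

```text
t 21.35 pos [345.9 370.  181.4] yaw_y 78.37 zaxis [ 0.     0.001 -1.   ] q [ 0.82  0.09 -0.12  1.35  0.    1.02] F [-0.  -0.9 -0.1] T [-0.04  0.03  0.01] w 78.1 gf 0.0
[(-76, np.float64(73.9)), (-71, np.float64(74.0)), (-66, np.float64(64.5)), (-61, np.float64(61.8)), (-56, np.float64(62.0)), (-51, np.float64(70.6)), (-46, np.float64(72.1)), (-41, np.float64(70.5)), (-36, np.float64(68.7)), (-31, np.float64(69.0)), (-26, np.float64(68.6)), (-21, np.float64(69.0)), (-16, np.float64(69.0)), (-11, np.float64(68.6)), (-6, np.float64(68.4)), (-1, np.float64(69.0)), (4, np.float64(69.2)), (9, np.float64(69.3)), (14, np.float64(68.5)), (19, np.float64(68.6)), (24, np.float64(71.6)), (29, np.float64(71.5)), (34, np.float64(70.8)), (39, np.float64(72.3)), (44, np.float64(71.8)), (49, np.float64(71.1)), (54, np.float64(69.2)), (59, np.float64(68.4)), (64, np.float64(68.8)), (69, np.float64(70.6)), (74, np.float64(71.2)), (79, np.float64(71.0)), (84, np.float64(72.1)), (89, np.float64(71.9)), (94, np.float64(70.9)), (99, np.float64(71.2))]
pitch,roll [ 0.82 -0.01] z0 70.1 x 94.9 y [-79.4  79.1]
grip [ 37.7  -0.6 106.7] 62
```

View pics/g7.png

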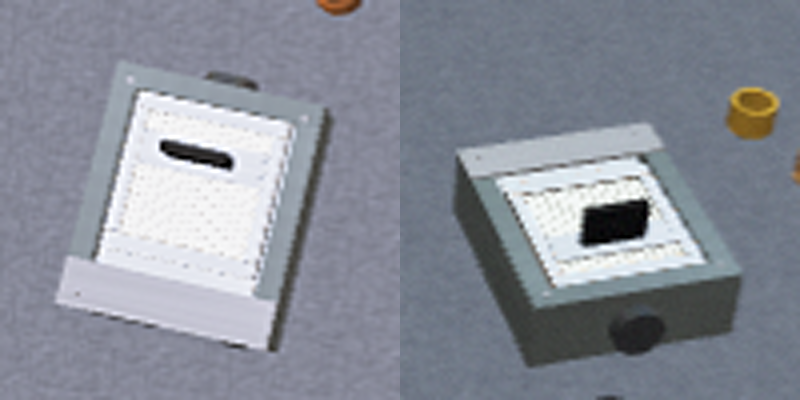

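The frame lies flat in the well. Its top reads z≈71 at both ends, level with the rims, the tongue is under the lip, and the grip is within the play at ext (37.7, -0.6). The robot is clear, so I'll hand it in.

```bash
python3 -c "from h import *;print(ticket.job_done())"
```

```text
the job is handed in; nothing more can be done
None
```

The frame is back in the extractor, its tongue under the lip and its top level with the rims to within about 1 mm; I lowered it under control, let go, moved clear and handed the job in at about 21 s. I gripped the plate by its narrow ends instead of its broad faces, so the frame could pivot to the tilt.

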